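# Load the counting-block scanner

### The job

Draw the scanner's carriage fully out to its loading stop. There, lay every counting block on the bench flat in a recess of its own, with the label end towards the front (the robot's side), and push the calibration plate flat, square and flush into the carriage's fence corner with a long side along the fence beside the recesses. Then slide the loaded carriage fully home to its scanning stop at the scan bar, with everything still in place, and leave the tape, jar and dish where they stand.

Things in the scene. Friction and masses are not known exactly. Their poses are not given: they have to be found in the camera images.
- carriage (a joint): scanner carriage on its slide, in m: 0 = fully out at the loading stop (-y end, robot's right), 0.220 = fully home at the scanning stop at the scan bar (+y end). Stays where left; 4 N friction plus 8 N per m/s. Carriage: aluminium plate 140 mm (its x, front to back) by 490 mm (its y, along the slide), floor top 28 mm above the bench
- handle (a point): top centre of the carriage's handle, an upright black fin 50 mm (x) by 12 mm thick (y, the slide direction) by 45 mm high on the carriage floor at its -y end. Axes as the carriage: x to the back (away from the robot), y along the slide towards the scan bar, z up. A block in recess 1 begins about 60 mm from the fin
- corner (a point): inner corner of two dark steel fences 10 mm high on the carriage floor, at floor level, axes as the carriage. Side fence: face at y = 0, beside recess 4, from x = -132 to 0 mm; far fence: face at x = 0, from y = 0 to 85 mm. The plate lies flush with its centre at (-45, +30, 0) mm, long side along x. Bare flat floor from x = -132 to 0, y = 0 to 119 mm
- plate: calibration plate: bright aluminium slab 90 mm (x) by 60 mm (y) by 16 mm high with a white window and a cross on top, 0.18 kg; origin in the centre of its underside; either end may lead. It is the only one of its kind. Starts flat on the bench in front of the carriage
- tape: bystander: roll of yellow tape standing on its flat side, 90 mm across, 45 mm high; origin in the centre of its underside
- jar: bystander: amber specimen jar 64 mm across, 90 mm high; origin in the centre of its underside
- dish: bystander: glass dish 90 mm across, 22 mm high; origin in the centre of its underside
- scanner: scanner's fixed grey base, 800 mm long; origin on the bench in line with the carriage, axes as the carriage. The white scan bar bridges the slide at y = 415 mm from here: 220 mm long (x), 44 mm wide (y), 125 mm high with a black camera barrel on top to 170 mm; keep the arm clear of it
- recess1 (a point): centre of the floor of recess 1 of 4 in the carriage (1 is nearest the handle, pitch 70 mm along y); floor 28 mm above the bench. Axes as the carriage: x to the back, away from the robot. The recess is 102 mm (x) by 46 mm (y) and 6 mm deep, in dark grey plastic; the strips between recesses are 24 mm wide
- recess2 (a point): centre of the floor of recess 2 of 4 in the carriage (1 is nearest the handle, pitch 70 mm along y); floor 28 mm above the bench. Axes as the carriage: x to the back, away from the robot. The recess is 102 mm (x) by 46 mm (y) and 6 mm deep, in dark grey plastic; the strips between recesses are 24 mm wide
- recess3 (a point): centre of the floor of recess 3 of 4 in the carriage (1 is nearest the handle, pitch 70 mm along y); floor 28 mm above the bench. Axes as the carriage: x to the back, away from the robot. The recess is 102 mm (x) by 46 mm (y) and 6 mm deep, in dark grey plastic; the strips between recesses are 24 mm wide
- recess4 (a point): centre of the floor of recess 4 of 4 in the carriage (1 is nearest the handle, pitch 70 mm along y); floor 28 mm above the bench. Axes as the carriage: x to the back, away from the robot. The recess is 102 mm (x) by 46 mm (y) and 6 mm deep, in dark grey plastic; the strips between recesses are 24 mm wide
- block1: counting block: grey plastic 96 mm (x) by 40 mm (y) by 24 mm high with a black winding channel on top and a white paper label round its -x end, 0.11 kg; origin in the centre of its underside. Starts flat on the bench in front of the carriage, or is absent
- block1_label (a point): middle of the label on the top face of block1: 37 mm towards -x from its centre, 24 mm above its underside
- block2: counting block: grey plastic 96 mm (x) by 40 mm (y) by 24 mm high with a black winding channel on top and a white paper label round its -x end, 0.11 kg; origin in the centre of its underside. Starts flat on the bench in front of the carriage, or is absent
- block2_label (a point): middle of the label on the top face of block2: 37 mm towards -x from its centre, 24 mm above its underside
- block3: counting block: grey plastic 96 mm (x) by 40 mm (y) by 24 mm high with a black winding channel on top and a white paper label round its -x end, 0.11 kg; origin in the centre of its underside. Starts flat on the bench in front of the carriage, or is absent
- block3_label (a point): middle of the label on the top face of block3: 37 mm towards -x from its centre, 24 mm above its underside
- block4: counting block: grey plastic 96 mm (x) by 40 mm (y) by 24 mm high with a black winding channel on top and a white paper label round its -x end, 0.11 kg; origin in the centre of its underside. Starts flat on the bench in front of the carriage, or is absent
- block4_label (a point): middle of the label on the top face of block4: 37 mm towards -x from its centre, 24 mm above its underside

How it is judged:
By the outcome, as a careful person would: the job done as asked, in the order asked, and still so for the second after the job is handed in, with the robot touching nothing.
Of block1, block2, block3, block4 only 2 to 4 are there at a start; the rules pass over those that are not, and their reading is None.
At some moment in a run one of block1, block2, block3, block4, plate may be knocked a few centimetres aside while the robot is not near it.
Once in a run the grip may slacken for a moment while it holds something.
It also fails if it takes over 210 s, if anything falls off the work surface, if the arm or the gripper's body presses on something with over 40 N, if the wrist force passes 120 N, or if a joint passes its speed limit or range.

### The arm

A 6-joint arm with a two-finger parallel gripper is mounted at the origin on the work surface. World frame = base frame: x ahead of the robot, y to its left, z up, the work surface at z = 0. Lengths are in mm, angles in rad, forces in N, time in s.
With the tool pointing down it reaches from about 325 to 900 mm from the base axis. Payload 6.1 kg.
Tool frame: the origin (TCP) lies at the very end of the fingers, on their centre line; the grasp point (between the pads) lies 19 mm behind it; z points along the fingers, y is the line along which they close (so a half turn about z gives the same grasp; the last joint's range is limited). The gripper opens to 87 mm and grips with 3 to 60 N. Pads are 19 mm wide; open, the fingers measure 117 mm over their backs; the gripper's body (75 mm by 190 mm) begins 51 mm behind the grasp point.
Start: joints at [-1.416, 0.22, 1.526, -0, 1.395, -0.126], TCP at [173.196, -600.516, 222.538] pointing down, gripper open.
Joint ranges: [-2.98, 2.98], [-0.91, 2.08], [0.09, 2.57], [-1.24, 4.39], [0.2, 2.65], [-2.68, 2.68]. Speed limits (rad/s): [2.57, 2.57, 3.01, 3.14, 3.14, 3.14].

### API

Orientations are given as a 3x3 rotation matrix whose columns are the frame's x, y, z axes.
In Python, from rig import observe, capture, camera_params, close_job, search_frame, regions_of, landmark_of gives the robot as it stands. The module is installed in compiled form; this text tells all that it offers.
- The arm moves only by the tool servo_tool, never from a script. Its arguments are lists of equal length, an entry for each row: "linear": the shift along the world's x, y, z in mm, a list of three; "yaw": the turn about the world's z in rad; "jaw": the finger opening in mm, from 0 to 87. A call has 1 to 12 rows; each row is the pose to reach, as a shift and turn from the pose commanded when the call began; what a row does not reach only later rows make up. A row lasts 1/12 s, in which the tool goes at most 41.7 mm and 7.16 degrees, less where a joint would pass 70% of its speed; a pose out of reach is approached as far as the arm can. A call with a gripper value outside its range is refused whole. The fingers move at their own pace and stop on an object; "grip_force" is the grip in N (left out, the last holds). Time passes only in rows, so rows that repeat a pose let the fingers close. It gives the time, the measured TCP pose, the force, the opening and the grip force at its end, in the units of the state.
- observe(): the state, without advancing time (a new reading comes with each control period).
- capture(name): name is "scene" or "top" or "wrist"; returns (picture, depth): 384x512x3 uint8, red, green, blue; 384x512 float32, mm along the optical axis (not along the pixel's ray), 0 where there is no reading.
- camera_params(name): a dict with "mtx" (3x3 intrinsics, pixels), "rvec" (rotation vector, rad) and "tvec" (3), from world to camera coordinates, as OpenCV has them. Camera axes: x right, y down, z forward; pixel columns grow to the right and rows downward; lengths in mm; the calibration is good to about 2 mm. A picture is of the moment at which its call begins: read the wrist's pose just before it. camera_params takes no time and is no camera call; for the wrist camera it gives the pose at the moment of the call.
- close_job(): hands the job in; it is judged then, once.
Trained networks look in the newest picture that a camera, given by its name, has taken for a name from the list of things; names that differ only in an ending like _2 or _b are one class to them, and where a whole thing is asked for, a point or a joint stands for the part that bears it (a point fixed in the world has none). Each returns a list of dicts, best first, with "score" (0 to 1); they miss things now and then, are a little off and sometimes report something else, mostly with a low value. They report only what shows in the picture. A call takes as long as a camera call.
- search_frame(camera, query): "extent" ([centre column, centre row, width, height] in pixels, round what is visible of it).
- regions_of(camera, query): "pixels" (384x512 bool, what is visible of it) and "extent" ([centre column, centre row, width, height] in pixels, round what is visible of it).
- landmark_of(camera, query): "at" ([column, row] in pixels: a listed point, or the origin of a listed thing).
The state is a dict: "t": time; "joint_positions": joint angles; "dq": joint speeds; "joint_efforts": joint torques, N m; "tool_pos": TCP position; "eef_rot": TCP orientation; "wrist_force": force on the tool from outside, world axes, zero at the start; "wrist_torque": the same for the moment, N m; "grip_width": opening from 0.0 (shut) to 1.0 (fully open); "grasp_force": force on a finger pad.
Only numpy, scipy, OpenCV 4.12 (cv2) and the standard library are available. Lean on these libraries where they do the work, as an engineer would, in place of code of your own. Each camera call takes 0.05 s, during which the arm holds its last target. There are 200 camera calls.

## Working session

There is one attempt and no reset: what is moved stays moved. The work goes in short steps, Python scripts to look and compute and a tool call to move; the robot and the scene stay as the last step left them, time stands still between calls to the robot, and variables do not carry over. Pictures are saved under pics/ and viewed, at most 14 in all, crops included, and the job is handed in when it is done.

Besides the shell and the picture viewer there is one more tool, called after ">>>" as name(argument=value, ...) on one line, values as JSON. servo_tool: Moves the arm, as the interface text tells. Its arguments: {"type":"object","properties":{"linear":{"type":"array","items":{"type":"array","items":{"type":"number"}}},"yaw":{"type":"array","items":{"type":"number"}},"jaw":{"type":"array","items":{"type":"number"}},"grip_force":{"type":"number"}},"required":["linear","yaw","jaw"]}

```bash
mkdir -p pics; cat > h.py <<'E'
import numpy as np, cv2
from rig import *
def cam(n):
    p=camera_params(n); R=cv2.Rodrigues(np.array(p["rvec"],float))[0]
    return np.array(p["mtx"],float),R,np.array(p["tvec"],float).ravel()
def ray(n,uv,z):
    K,R,t=cam(n); d=R.T@np.linalg.inv(K)@np.array([uv[0],uv[1],1.]); c=-R.T@t
    return c+d*(z-c[2])/d[2]
def cloud(n,dep):
    K,R,t=cam(n); v,u=np.mgrid[:384,:512]
    P=np.stack([(u-K[0,2])/K[0,0]*dep,(v-K[1,2])/K[1,1]*dep,dep],-1)
    return (P-t)@R
def proj(n,P):
    K,R,t=cam(n); q=K@(R@np.array(P,float)+t); return q[:2]/q[2]
def save(n,im): cv2.imwrite("pics/%s.png"%n,im[:,:,::-1])
E
python3 - <<'E'
from h import *
o=observe(); print(o["t"],o["tool_pos"],o["eef_rot"],o["grip_width"])
ims=[]
for n in("scene","top"):
    im,d=capture(n); ims.append(im); np.save(n+".npy",d)
    K,R,t=cam(n); print(n,-R.T@t,R[2])
    for q in("block1","plate","handle","corner","recess1","recess4","scanner","tape","jar","dish","block1_label"):
        for r in landmark_of(n,q)[:5]:
            z={"handle":73,"corner":28,"recess1":28,"recess4":28,"block1_label":24}.get(q,0)
            print(n,q,round(r["score"],2),np.round(r["at"]),np.round(ray(n,r["at"],z)))
    cv2.imwrite("pics/%s0.png"%n,im[:,:,::-1])
E
```

```text
0.0 [ 173.10093991 -599.90164042  221.455543  ] [[ 9.60847467e-01  2.77077734e-01 -2.73746048e-04]
 [ 2.77077741e-01 -9.60845604e-01  1.91058075e-03]
 [ 2.66351697e-04 -1.91162561e-03 -9.99998137e-01]] 0.998818707643325
scene [1072.21554381  813.8090515  1089.36377564] [-0.3852674  -0.57822674 -0.71918208]
scene block1 0.93 [281. 214.] [476.  71.   0.]
scene block1 0.7 [256. 188.] [480. -73.   0.]
scene plate 0.89 [354. 261.] [402. 352.   0.]
scene plate 0.42 [246. 223.] [598.  40.   0.]
scene handle 0.89 [197. 162.] [ 621. -241.   73.]
scene corner 0.9 [238. 242.] [670. 113.  28.]
scene corner 0.61 [265. 176.] [433. -84.  28.]
scene recess1 0.83 [212. 184.] [ 613. -155.   28.]
scene recess1 0.78 [221. 199.] [622. -76.  28.]
scene recess1 0.64 [229. 213.] [632.  -6.  28.]
scene recess1 0.56 [242. 223.] [618.  53.  28.]
scene recess4 0.83 [212. 184.] [ 613. -155.   28.]
scene recess4 0.78 [221. 199.] [622. -76.  28.]
scene recess4 0.64 [229. 213.] [632.  -6.  28.]
scene recess4 0.56 [242. 223.] [618.  53.  28.]
scene scanner 0.88 [229. 213.] [621. -26.   0.]
scene tape 0.92 [183. 132.
[... 626 characters left out ...]
cess1 0.82 [300. 174.] [ 626. -150.   28.]
top recess1 0.71 [281. 171.] [632. -86.  28.]
top recess1 0.52 [410. 202.] [ 536. -507.   28.]
top recess1 0.27 [235. 229.] [442.  62.  28.]
top recess4 0.89 [258. 177.] [612. -12.  28.]
top recess4 0.82 [300. 174.] [ 626. -150.   28.]
top recess4 0.71 [281. 171.] [632. -86.  28.]
top recess4 0.52 [410. 202.] [ 536. -507.   28.]
top recess4 0.27 [235. 229.] [442.  62.  28.]
top scanner 0.7 [271. 179.] [610. -55.   0.]
top tape 0.58 [410. 200.] [ 548. -521.    0.]
top jar 0.85 [100. 223.] [454. 512.   0.]
top dish 0.61 [377. 219.] [ 483. -407.    0.]
top block1_label 0.61 [277. 228.] [445. -76.  24.]
top block1_label 0.21 [238. 176.] [614.  54.  24.]
```

```bash
python3 - <<'E'
import cv2
a=cv2.imread("pics/top0.png"); cv2.imwrite("pics/topc.png",cv2.resize(a[110:310,60:460],(800,400),interpolation=cv2.INTER_CUBIC))
b=cv2.imread("pics/scene0.png"); cv2.imwrite("pics/scenec.png",cv2.resize(b[90:360,140:440],(667,600),interpolation=cv2.INTER_CUBIC))
E
```

```text
(no output)
```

View pics/topc.png

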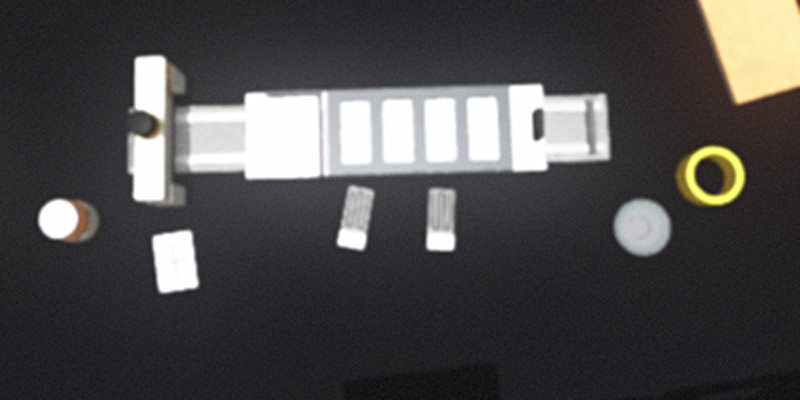

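View pics/scenec.png

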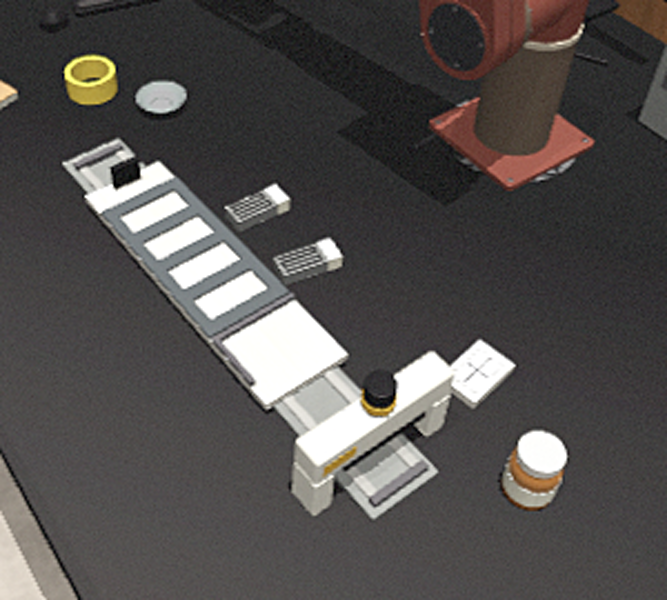

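The carriage is partly out. There are two blocks with their labels already towards the robot, and the plate lies in front of the scan bar near the jar. Next I'll measure poses from depth.

```bash
cat >> h.py <<'E'
def rects(n,dep,zlo,zhi,box,amin=40,mask=None):
    P=cloud(n,dep); x,y,z=P[...,0],P[...,1],P[...,2]
    m=(dep>0)&(z>zlo)&(z<zhi)&(x>box[0])&(x<box[1])&(y>box[2])&(y<box[3])
    if mask is not None: m&=mask
    k,lab=cv2.connectedComponents(m.astype(np.uint8))
    out=[]
    for i in range(1,k):
        q=P[lab==i]
        if len(q)<amin: continue
        c,s,a=cv2.minAreaRect(q[:,:2].astype(np.float32))
        if s[0]<s[1]: s=(s[1],s[0]); a-=90   # angle of long side from world x, deg
        a=(a+90)%180-90
        out.append((np.round(c,1),np.round(s,1),round(a,1),len(q),round(float(np.median(q[:,2])),1)))
    return out
E
python3 - <<'E'
from h import *
for n in("top","scene"):
    d=np.load(n+".npy")
    P=cloud(n,d)
    print(n,"bench z",np.median(P[300:340,200:300,2]))
    for nm,lo,hi,b in(("blocks",12,32,(330,545,-330,200)),("plate",8,24,(330,500,250,440)),("carr",22,50,(540,800,-350,230)),("handle",55,85,(540,800,-350,-150)),("bar",100,140,(400,850,200,500)),("base",4,22,(500,800,-480,500))):
        print(nm,rects(n,d,lo,hi,b))
E
```

```text
top bench z 3.601930944306039
blocks [(array([477.3,  54.6]), array([95.8, 40.2]), -9.5, 364, 24.1), (array([477.4, -84.6]), array([95.1, 39.6]), 0.1, 369, 24.1)]
plate [(array([401.3, 347.8]), array([90.1, 60.5]), 9.5, 522, 16.3)]
carr [(array([619.9,  -9.5]), array([484.4, 141.9]), -87.5, 6103, 30.0)]
handle [(array([ 629.2, -236. ]), array([49.5, 12.6]), 3.0, 77, 71.6)]
bar [(array([602.7, 366.5]), array([220.4,  46.3]), 2.5, 1021, 124.2)]
base [(array([ 632.2, -308.7]), array([113. , 107.5]), 2.3, 981, 11.0), (array([606.1, 300.2]), array([119.7, 116.4]), -86.4, 1167, 10.9), (array([579.8, 430.3]), array([70.6, 12.4]), 3.6, 53, 10.4), (array([ 505.6, -413.3]), array([47.2,  9.9]), -89.5, 46, 17.1)]
scene bench z 0.7423542505868551
blocks [(array([474.7, -84.2]), array([100.5,  45.6]), -0.8, 292, 24.1), (array([475.8,  54.3]), array([97.8, 46.1]), -10.3, 323, 24.3)]
plate [(array([398.8, 347.2]), array([94.3, 61.5]), 10.1, 477, 16.5)]
carr [(array([617.6, -11.6]), array([487. , 145.5]), -87.6, 4808, 30.6)]
handle [(array([ 627.2, -234.2]), array([51.1, 15.3]), 2.2, 80, 69.4)]
bar [(array([601.7, 366.6]), array([222. ,  45.5]), 2.7, 1254, 124.4)]
base [(array([ 632.7, -324.6]), array([122.4,  99.7]), 15.3, 360, 12.1), (array([511.5, -90.1]), array([61.3, 26.7]), 85.0, 51, 13.2), (array([518.7,  52.4]), array([48.9, 20.7]), -67.3, 41, 11.1), (array([603.1, 261.4]), array([149.7,  69.6]), -0.8, 673, 11.6), (array([597.8, 400.2]), array([115.6,  75.6]), 0.7, 832, 11.1), (array([705.1, 377.8]), array([48.8, 24.1]), -52.9, 52, 13.7)]
```

>>> servo_tool(linear=[[456, 364, -60], [456, 364, -60], [456, 364, -60], [456, 364, -60], [456, 364, -60], [456, 364, -60], [456, 364, -60], [456, 364, -60], [456, 364, -60], [456, 364, -60], [456, 364, -60], [456, 364, -60]], yaw=[-0.1, -0.237, -0.237, -0.237, -0.237, -0.237, -0.237, -0.237, -0.237, -0.237, -0.237, -0.237], jaw=[50, 50, 50, 50, 50, 50, 50, 50, 50, 50, 50, 50])

```text
t: 2.2
tool_pos: [562.6, -289.3, 171.5]
eef_rot: [[0.999, 0.044, 0.0], [0.044, -0.999, -0.0], [0.0, 0.0, -1.0]]
wrist_force: [-0.1, -0.0, -0.9]
grip_width: 0.577
grasp_force: 0.0
```

```bash
python3 - <<'E'
from h import *
for q in((357,173),(355,160),(357,188)): print(ray("top",q,15))
E
```

```text
[ 632.95166474 -340.07188431   15.        ]
[ 676.88679067 -334.18150251   15.        ]
[ 582.5976639  -339.18432853   15.        ]
```

>>> servo_tool(linear=[[33, 27, -10], [66, 54, -20], [66, 54, -20], [66, 54, -60], [66, 54, -95], [66, 54, -127], [66, 54, -127], [66, 54, -127], [66, 54, -127], [66, 54, -127], [66, 54, -127], [66, 54, -127]], yaw=[0, 0, 0, 0, 0, 0, 0, 0, 0, 0, 0, 0], jaw=[50, 50, 50, 50, 50, 50, 50, 5, 5, 5, 5, 5], grip_force=25)

```text
t: 3.2
tool_pos: [628.5, -237.8, 47.1]
eef_rot: [[0.999, 0.044, 0.004], [0.044, -0.999, -0.002], [0.003, 0.002, -1.0]]
wrist_force: [-0.4, 0.4, -0.3]
grip_width: 0.279
grasp_force: 0.0
```

>>> servo_tool(linear=[[0, 0, 0], [0, 0, 0], [0, 0, 0], [0, 0, 0], [0, 0, 0], [0.4, -10, 0], [0.9, -20, 0], [1.3, -30, 0], [1.7, -40, 0], [2.2, -50, 0], [2.4, -55, 0], [2.4, -55, 0]], yaw=[0, 0, 0, 0, 0, 0, 0, 0, 0, 0, 0, 0], jaw=[5, 5, 5, 5, 5, 5, 5, 5, 5, 5, 5, 5])

```text
t: 4.2
tool_pos: [630.2, -292.8, 45.8]
eef_rot: [[0.999, 0.043, 0.002], [0.043, -0.999, -0.001], [0.002, 0.001, -1.0]]
wrist_force: [-1.1, -0.3, 5.7]
grip_width: 0.141
grasp_force: 25.0
```

>>> servo_tool(linear=[[0.2, -5, 0], [0.4, -10, 0], [0.6, -14, 0], [0.7, -16, 0], [0.8, -18, 0], [0.9, -20, 0], [1, -22, 0], [1, -24, 0], [1, -24, 0]], yaw=[0, 0, 0, 0, 0, 0, 0, 0, 0], jaw=[5, 5, 5, 5, 5, 5, 5, 5, 5])

```text
t: 4.95
tool_pos: [630.4, -299.9, 45.4]
eef_rot: [[0.999, 0.047, -0.007], [0.047, -0.999, 0.025], [-0.005, -0.025, -1.0]]
wrist_force: [-8.4, 49.7, 29.7]
grip_width: 0.146
grasp_force: 24.6
```

>>> servo_tool(linear=[[-0.3, 8, 0], [-0.6, 15, 0], [-0.6, 15, 0], [-0.6, 15, 0], [-0.6, 15, 0], [-0.6, 15, 40], [-0.6, 15, 80], [-50, 20, 115], [-90, 30, 115], [-120, 50, 115], [-120, 50, 115], [-120, 50, 115]], yaw=[0, 0, 0, 0, 0, 0, 0, 0, 0, 0, 0, 0], jaw=[5, 5, 40, 40, 40, 60, 60, 60, 60, 60, 60, 60])

```text
t: 5.95
tool_pos: [507.7, -265.1, 158.8]
eef_rot: [[0.999, 0.042, -0.002], [0.042, -0.999, 0.002], [-0.002, -0.002, -1.0]]
wrist_force: [-0.1, -0.4, 0.4]
grip_width: 0.678
grasp_force: 0.0
```

```bash
cat > meas.py <<'E'
from h import *
for n in("top","scene"):
    im,d=capture(n); np.save(n+".npy",d)
    save("%s_%.1f"%(n,observe()["t"]),im)
    for nm,lo,hi,b in(("blocks",12,32,(330,530,-330,200)),("plate",8,24,(330,500,250,440)),("carr",22,50,(540,800,-350,230)),("handle",55,76,(540,800,-350,-150))):
        print(n,nm,rects(n,d,lo,hi,b))
E
python3 meas.py; python3 -c "
from h import *
for q in('corner','recess1'):
  for r in landmark_of('scene',q)[:5]: print(q,r['score'],r['at'],ray('scene',r['at'],28))"
```

```text
top blocks [(array([477.4,  54.6]), array([95.9, 40.2]), -9.5, 365, 24.5), (array([477.4, -84.7]), array([94.9, 39.7]), 0.3, 371, 23.8)]
top plate [(array([401.3, 348.4]), array([90.2, 61.7]), 10.5, 526, 16.4)]
top carr [(array([622.1, -66.9]), array([488.9, 141.3]), -87.5, 6010, 29.9)]
top handle [(array([ 632.3, -295.3]), array([49.6, 13.5]), 2.0, 81, 71.8)]
scene blocks [(array([474.6, -82.3]), array([99.7, 45. ]), 1.5, 289, 24.1), (array([475.8,  54.5]), array([98.1, 46.5]), -10.3, 332, 24.1)]
scene plate [(array([399.3, 347.8]), array([92.9, 60.2]), 10.1, 478, 16.5)]
scene carr [(array([620.3, -67.8]), array([495.4, 143.5]), -87.5, 4611, 30.6)]
scene handle [(array([ 631.3, -295.6]), array([51.8, 17.4]), -2.0, 79, 68.5)]
corner 0.94 [228.2, 230.9] [674.06133907  56.95121717  28.        ]
recess1 0.83 [204.9, 174.4] [ 609.89361858 -212.27988619   28.        ]
recess1 0.79 [221.3, 200.3] [625.13732405 -69.72508205  28.        ]
recess1 0.68 [234.2, 211.8] [615.86725595  -1.26179962  28.        ]
recess1 0.59 [209.2, 187.4] [ 629.21568398 -146.22146074   28.        ]
```

```bash
cat > rec.py <<'E'
from h import *
import sys
n=sys.argv[1]
im,d=capture(n); save("%s_rec%.1f"%(n,observe()["t"]),im)
P=cloud(n,d)
g=im.min(-1)
m=((g>150)&(P[...,2]>20)&(P[...,2]<45)&(P[...,0]>540)&(P[...,0]<700)&(P[...,1]<75)).astype(np.uint8)
k,lab,st,ce=cv2.connectedComponentsWithStats(m,connectivity=4)
for i in range(1,k):
    if st[i,4]<100: continue
    v,u=np.nonzero(lab==i)
    w=np.array([ray(n,(a,b),28)[:2] for a,b in zip(u,v)],np.float32)
    print(np.round(w.mean(0),1),[np.round(t,1) for t in cv2.minAreaRect(w)],len(w), "zmed",np.median(P[lab==i][:,2]))
E
python3 rec.py top; python3 rec.py wrist; python3 -c "
from h import *
K,R,t=cam('wrist');print(-R.T@t,R[2],K[0,0])"; ls pics
```

```text
[ 593.06826889 -262.28250781  320.48768223] [-0.29544026 -0.01267132 -0.95527718] 286.7276134803956
scene0.png
scene_6.0.png
scenec.png
top0.png
top_6.0.png
top_rec6.2.png
topc.png
wrist_rec6.2.pngTraceback (most recent call last):
  File "rec.py", line 12, in <module>
    w=np.array([ray(n,(a,b),28)[:2] for a,b in zip(u,v)],np.float32)
                ~~~^^^^^^^^^^^^
  File "h.py", line 7, in ray
    K,R,t=cam(n); d=R.T@np.linalg.inv(K)@np.array([uv[0],uv[1],1.]); c=-R.T@t
          ~~~^^^
  File "h.py", line 4, in cam
    p=camera_params(n); R=cv2.Rodrigues(np.array(p["rvec"],float))[0]
ValueError: time passes only in moves, steps and waits
Traceback (most recent call last):
  File "rec.py", line 12, in <module>
    w=np.array([ray(n,(a,b),28)[:2] for a,b in zip(u,v)],np.float32)
                ~~~^^^^^^^^^^^^
  File "h.py", line 7, in ray
    K,R,t=cam(n); d=R.T@np.linalg.inv(K)@np.array([uv[0],uv[1],1.]); c=-R.T@t
          ~~~^^^
  File "h.py", line 4, in cam
    p=camera_params(n); R=cv2.Rodrigues(np.array(p["rvec"],float))[0]
ValueError: time passes only in moves, steps and waits
```

```bash
python3 -c "
import cv2,glob
a=cv2.imread(glob.glob('pics/wrist_rec*.png')[0]);b=cv2.imread(sorted(glob.glob('pics/top_rec*'))[0])[120:280,160:380]
b=cv2.resize(b,None,fx=1.28,fy=1.28)
import numpy as np
c=np.zeros((384,800,3),'u1');c[:,:512]=a;c[:b.shape[0],512:512+b.shape[1]]=b[:,:288];cv2.imwrite('pics/v1.png',c)"
```

```text
(no output)
```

View pics/v1.png

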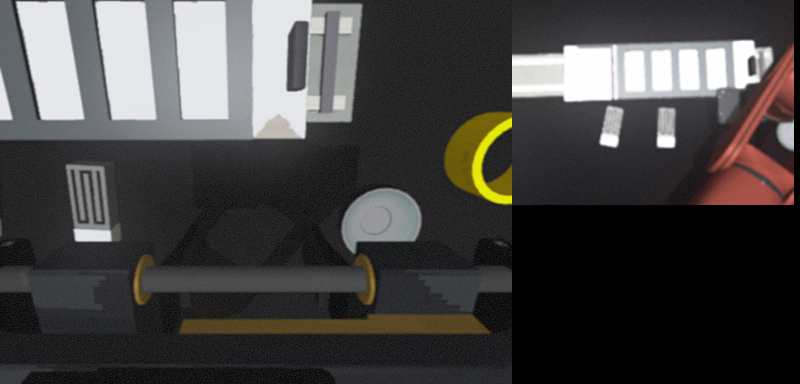

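```bash
python3 - <<'E'
s=open('h.py').read()
s=s.replace('''def cam(n):
''','''_c={}
def cam(n):
    if n not in _c: _c[n]=_cam(n)
    return _c[n]
def _cam(n):
''')
open('h.py','w').write(s)
E
python3 rec.py top; echo; python3 rec.py wrist
```

```text
[ 624.9 -106.6] [array([ 623.6, -117.2]), array([140.1, 386.6]), np.float64(2.5)] 4544 zmed 30.75591334173992

[ 626.5 -141.9] [array([ 624. , -142.1]), array([102. ,  45.2]), np.float64(2.6)] 5718 zmed 26.91606609565556
[ 624.6 -248.2] [array([ 619.9, -250.5]), array([119.5, 122.2]), np.float64(2.5)] 13982 zmed 26.97479360419873
[623.3 -71.3] [array([620.5, -71.5]), array([101.2,  43.4]), np.float64(2.5)] 5475 zmed 26.93114189424924
[584.2 -19. ] [array([589.1, -22.1]), array([11.5, 47.2]), np.float64(77.8)] 361 zmed 27.160396445454364
```

>>> servo_tool(linear=[[-40, 200, 40], [-40, 200, 40], [-40, 200, 40], [-40, 200, 40], [-40, 200, 40], [-40, 200, 40], [-40, 200, 40]], yaw=[0, 0, 0, 0, 0, 0, 0], jaw=[70, 70, 70, 70, 70, 70, 70])

```text
t: 6.93
tool_pos: [471.2, -64.3, 200.3]
eef_rot: [[0.999, 0.048, 0.002], [0.048, -0.999, -0.001], [0.002, 0.001, -1.0]]
wrist_force: [0.2, -0.4, 0.1]
grip_width: 0.802
grasp_force: 0.0
```

```bash
python3 rec.py wrist; cat > wb.py <<'E'
from h import *
n="wrist"; im,d=capture(n)
P=cloud(n,d)
print("bench",np.median(P[...,2][(abs(P[...,2])<8)&(d>0)]))
print("blocks",rects(n,d,16,30,(400,535,-330,200),300))
print("upper",rects(n,d,31.5,75,(545,720,-330,200),100))
E
python3 wb.py; python3 -c "
from rig import *;o=observe();print(o['tool_pos'])"
```

```text
[596.5  66. ] [array([596.1,  66.6]), array([101.3,  18.7]), np.float64(1.9)] 1670 zmed 26.611082198689587
[599.2  44.5] [array([597.1,  44.5]), array([101.1,   5.9]), np.float64(2.4)] 543 zmed 27.186942079203913
[609.4 -40.2] [array([605.2, -40.3]), array([ 92.7, 116.9]), np.float64(2.6)] 8819 zmed 26.552229307731224
[ 616.4 -144.5] [array([ 614.7, -144.4]), array([83.5, 46.5]), np.float64(2.4)] 3916 zmed 26.41710196882503
[ 619.7 -214.8] [array([ 617.9, -214.9]), array([83.5, 44.6]), np.float64(2.4)] 3758 zmed 26.42476007648427
[ 609.7 -284.3] [array([ 611.9, -288. ]), array([102.2,  48.2]), np.float64(2.6)] 3889 zmed 26.38423814372388
bench -1.4277873153099618
blocks [(array([476.4,  52.8]), array([96.5, 40.8]), -10.0, 2745, 22.7), (array([475.3, -85.8]), array([96.6, 40.5]), -1.0, 2606, 22.7)]
upper [(array([596. ,  52.9]), array([99.8,  9.3]), 2.9, 995, 36.4), (array([ 603.2, -108.9]), array([304.6,  99.9]), -87.5, 13671, 32.5), (array([ 629.4, -292.5]), array([50.5, 10.7]), 12.0, 1696, 51.5)]
[471.01854925 -66.31781432 199.51430898]
```

>>> servo_tool(linear=[[5, -19.5, -30], [5, -19.5, -70], [5, -19.5, -110], [5, -19.5, -150], [5, -19.5, -180], [5, -19.5, -190], [5, -19.5, -190], [5, -19.5, -190], [5, -19.5, -190], [5, -19.5, -190], [5, -19.5, -190], [5, -19.5, -190]], yaw=[-0.045, -0.045, -0.045, -0.045, -0.045, -0.045, -0.045, -0.045, -0.045, -0.045, -0.045, -0.045], jaw=[65, 65, 65, 65, 65, 65, 65, 30, 30, 30, 30, 30], grip_force=25)

```text
t: 8.03
tool_pos: [476.8, -85.8, 11.1]
eef_rot: [[1.0, -0.001, 0.003], [-0.001, -1.0, -0.001], [0.003, 0.001, -1.0]]
wrist_force: [0.9, -1.6, 9.4]
grip_width: 0.455
grasp_force: 25.6
```

>>> servo_tool(linear=[[0, 0, 20], [0, 0, 60], [0, 0, 90], [38, -15, 90], [76, -30, 90], [114, -45, 90], [148, -58, 90], [148, -58, 90], [148, -58, 80], [148, -58, 70], [148, -58, 70], [148, -58, 70]], yaw=[0, 0, 0, 0.02, 0.044, 0.044, 0.044, 0.044, 0.044, 0.044, 0.044, 0.044], jaw=[30, 30, 30, 30, 30, 30, 30, 30, 30, 30, 30, 30])

```text
t: 9.03
tool_pos: [621.3, -142.3, 78.0]
eef_rot: [[0.999, 0.043, -0.003], [0.043, -0.999, 0.001], [-0.003, -0.001, -1.0]]
wrist_force: [0.0, -0.6, -1.0]
grip_width: 0.456
grasp_force: 25.0
```

```bash
python3 - <<'E'
from h import *
o=observe();print(o['tool_pos'],o['wrist_force'])
for n in("scene","top"):
    im,d=capture(n); save(n+"_hold",im)
    print(rects(n,d,80,110,(560,690,-200,-90),30))
    for r in landmark_of(n,"block1")[:4]: print(r["score"],r["at"],ray(n,r["at"],73))
im,d=capture("wrist"); save("wrist_hold",im)
E
```

```text
[ 621.27897009 -142.27837869   78.0334908 ] [ 0.00548984 -0.59030116 -0.97754708]
[(array([ 643.3, -132.8]), array([59.8, 52.8]), -70.9, 159, 90.4)]
0.68 [211.6, 182.4] [ 629.58216232 -121.80159366   73.        ]
0.62 [279.1, 212.5] [518.37968671 114.4792848   73.        ]
[(array([ 587.9, -141.4]), array([40.1, 28.3]), -84.4, 108, 92.8)]
0.77 [236.7, 221.7] [462.08751922  53.90713016  73.        ]
0.68 [299.5, 172.8] [ 619.93001598 -141.77158649   73.        ]
```

>>> servo_tool(linear=[[2.5, -0.5, 0], [2.5, -0.5, -15], [2.5, -0.5, -25], [2.5, -0.5, -30], [2.5, -0.5, -34], [2.5, -0.5, -37], [2.5, -0.5, -37], [2.5, -0.5, -37]], yaw=[0, 0, 0, 0, 0, 0, 0, 0], jaw=[30, 30, 30, 30, 30, 30, 30, 30])

```text
t: 9.95
tool_pos: [626.1, -143.9, 42.6]
eef_rot: [[0.999, 0.043, 0.0], [0.043, -0.999, -0.0], [0.0, 0.0, -1.0]]
wrist_force: [0.0, -0.4, -1.1]
grip_width: 0.455
grasp_force: 25.0
```

>>> servo_tool(linear=[[-1, 0, -1.5], [-1, 0, -3], [-1, 0, -3]], yaw=[0, 0, 0], jaw=[30, 30, 30])

```text
t: 10.2
tool_pos: [625.0, -143.9, 39.5]
eef_rot: [[0.999, 0.043, 0.0], [0.043, -0.999, -0.0], [0.0, 0.0, -1.0]]
wrist_force: [-0.0, 1.2, -1.3]
grip_width: 0.456
grasp_force: 25.0
```

```bash
python3 - <<'E'
from h import *
for n in("top","scene"):
    im,d=capture(n); save(n+"_low",im)
    print(rects(n,d,45,60,(555,720,-200,-90),20))
o=observe();print(o['tool_pos'],o['wrist_force'])
E
```

```text
[(array([ 592.2, -142.7]), array([39.2, 24. ]), 89.3, 71, 52.6)]
[(array([ 649.2, -142.4]), array([55.7, 47.4]), 79.7, 129, 52.6)]
[ 625.03394811 -143.88711659   39.61007524] [ 0.02306823 -0.11634    -0.55433506]
```

>>> servo_tool(linear=[[0, 0, 0], [0, 0, 0], [0, 0, 0], [0, 0, 30], [0, 0, 70], [0, 0, 100], [-40, 40, 130], [-75, 75, 150], [-110, 110, 160], [-140, 140, 160], [-150, 160, 160], [-150, 160, 160]], yaw=[0, 0, 0, 0, 0, 0, 0, 0, 0, 0, 0, 0], jaw=[50, 50, 50, 55, 60, 65, 65, 65, 65, 65, 65, 65])

```text
t: 11.3
tool_pos: [472.8, 18.6, 200.4]
eef_rot: [[0.999, 0.044, 0.001], [0.044, -0.999, 0.001], [0.001, -0.001, -1.0]]
wrist_force: [-0.2, -0.1, 0.0]
grip_width: 0.75
grasp_force: 0.0
```

```bash
python3 - <<'E'
from h import *
o=observe();print(o['tool_pos'])
for n in("wrist","top"):
    im,d=capture(n); save(n+"_a1",im)
    print(n,"blk",rects(n,d,43,60,(555,720,-280,20),20), "B",rects(n,d,16,30,(400,535,-120,200),60),"P",rects(n,d,8,24,(330,500,250,440)))
E
```

```text
[472.75290621  18.60670231 200.3638104 ]
wrist blk [(array([ 615.1, -140.4]), array([80.5, 41.7]), 2.4, 3981, 50.7)] B [(array([475.1,  56. ]), array([96.4, 40.4]), -9.4, 2603, 23.1)] P [(array([404.9, 328.6]), array([86.1, 44.7]), -6.8, 1505, 15.5)]
top blk [(array([ 625.3, -141.7]), array([96.8, 40.3]), 2.1, 378, 52.3)] B [(array([437.7,  60.8]), array([38.7, 19.4]), -90.0, 60, 24.1)] P [(array([401.3, 347.6]), array([90.3, 61.4]), 8.6, 525, 16.2)]
```

>>> servo_tool(linear=[[4, 36.5, -30], [4, 36.5, -60], [4, 36.5, -100], [4, 36.5, -140], [4, 36.5, -175], [4, 36.5, -190], [4, 36.5, -190], [4, 36.5, -190], [4, 36.5, -190], [4, 36.5, -190], [4, 36.5, -190], [4, 36.5, -190]], yaw=[-0.1, -0.212, -0.212, -0.212, -0.212, -0.212, -0.212, -0.212, -0.212, -0.212, -0.212, -0.212], jaw=[65, 65, 65, 65, 65, 65, 65, 30, 30, 30, 30, 30], grip_force=25)

```text
t: 12.4
tool_pos: [480.4, 52.5, 11.0]
eef_rot: [[0.986, -0.168, 0.003], [-0.168, -0.986, -0.0], [0.003, -0.0, -1.0]]
wrist_force: [0.9, -0.8, 7.5]
grip_width: 0.456
grasp_force: 25.6
```

>>> servo_tool(linear=[[0, 0, 20], [0, 0, 60], [0, 0, 90], [30, -25, 90], [60, -52, 90], [90, -79, 90], [120, -105, 90], [145, -127, 90], [145, -127, 90], [145, -127, 70], [145, -127, 60], [145, -127, 60]], yaw=[0, 0, 0, 0.1, 0.212, 0.212, 0.212, 0.212, 0.212, 0.212, 0.212, 0.212], jaw=[30, 30, 30, 30, 30, 30, 30, 30, 30, 30, 30, 30])

```text
t: 13.4
tool_pos: [621.2, -73.5, 66.4]
eef_rot: [[0.999, 0.043, -0.006], [0.043, -0.999, 0.001], [-0.006, -0.002, -1.0]]
wrist_force: [-0.5, 0.3, -2.0]
grip_width: 0.458
grasp_force: 25.0
```

```bash
cat > hold.py <<'E'
from h import *
o=observe();print(o['tool_pos'],o['wrist_force'])
im,d=capture("top"); save("top_hold%.1f"%o["t"],im)
z=o['tool_pos'][2]+14
print(rects("top",d,z-6,z+6,(560,700,-130,-20),20), "A",rects("top",d,45,60,(555,720,-280,-110),20),"P",rects("top",d,8,24,(330,500,250,440)))
E
python3 hold.py
```

```text
[621.21343082 -73.52085004  66.35169616] [-0.50629928  0.34621461 -1.99687769]
[(array([585.6, -73.6]), array([38.2, 32.2]), 89.6, 127, 79.6)] A [(array([ 588.5, -128.9]), array([24.2, 12.8]), -5.1, 33, 51.6)] P [(array([401.4, 347.6]), array([90.1, 61.6]), 9.7, 526, 16.4)]
```

>>> servo_tool(linear=[[1.5, 1, 0], [1.5, 1, -10], [1.5, 1, -16], [1.5, 1, -20], [1.5, 1, -23], [1.5, 1, -25], [1.5, 1, -27], [1.5, 1, -27], [1.5, 1, -27]], yaw=[0, 0, 0, 0, 0, 0, 0, 0, 0], jaw=[30, 30, 30, 30, 30, 30, 30, 30, 30])

```text
t: 14.2
tool_pos: [625.6, -73.4, 42.5]
eef_rot: [[0.999, 0.043, 0.0], [0.043, -0.999, 0.0], [0.0, -0.0, -1.0]]
wrist_force: [-0.4, 0.3, -1.1]
grip_width: 0.454
grasp_force: 25.0
```

```bash
python3 hold.py
```

```text
[625.55334778 -73.42900958  42.51718994] [-0.39165089  0.33544665 -1.09332107]
[(array([590.7, -71.8]), array([38.8, 30.1]), -89.3, 116, 55.7)] A [(array([ 589.8, -126.2]), array([25. ,  9.7]), -12.8, 23, 52.4)] P [(array([401.3, 348. ]), array([90.1, 62. ]), 10.2, 527, 16.0)]
```

>>> servo_tool(linear=[[0, 0, -1.5], [0, 0, -3], [0, 0, -3]], yaw=[0, 0, 0], jaw=[30, 30, 30])

```text
t: 14.5
tool_pos: [625.3, -73.3, 39.2]
eef_rot: [[0.999, 0.043, -0.0], [0.043, -0.999, 0.0], [-0.0, -0.0, -1.0]]
wrist_force: [-0.3, -0.5, -1.1]
grip_width: 0.457
grasp_force: 25.0
```

>>> servo_tool(linear=[[0, 0, 0], [0, 0, 0], [0, 0, 0], [0, 0, 30], [0, 0, 70], [0, 0, 100], [-30, 20, 120], [-60, 45, 140], [-90, 70, 160], [-120, 95, 160], [-150, 120, 160], [-180, 145, 160]], yaw=[0, 0, 0, 0, 0, 0, 0, 0, 0, 0, 0, 0], jaw=[50, 50, 50, 55, 60, 65, 70, 80, 80, 80, 80, 80])

```text
t: 15.5
tool_pos: [444.3, 72.6, 200.3]
eef_rot: [[0.999, 0.042, 0.002], [0.042, -0.999, 0.0], [0.002, -0.0, -1.0]]
wrist_force: [0.4, 0.7, -0.7]
grip_width: 0.914
grasp_force: 0.0
```

>>> servo_tool(linear=[[-25, 30, 0], [-30, 70, 0], [-30, 110, 0], [-30, 150, 0], [-30, 190, 0], [-30, 200, 0], [-30, 200, 0], [-30, 200, 0]], yaw=[0, 0, 0, 0, 0, 0, 0, 0], jaw=[80, 80, 80, 80, 80, 80, 80, 80])

```text
t: 16.17
tool_pos: [415.3, 271.6, 199.4]
eef_rot: [[0.999, 0.045, -0.0], [0.045, -0.999, -0.001], [-0.0, 0.001, -1.0]]
wrist_force: [-0.3, 1.0, -0.3]
grip_width: 0.915
grasp_force: 0.0
```

```bash
cat > st.py <<'E'
from h import *
o=observe();print(o['t'],o['tool_pos'])
for n in("wrist","top","scene"):
    im,d=capture(n); save(n+"_st%.1f"%o["t"],im)
    print(n,"blk",rects(n,d,43,60,(555,720,-280,20),60),"P",rects(n,d,8,24,(330,500,250,440)),"fence",rects(n,d,34,44,(500,720,40,160),10))
E
python3 st.py
```

```text
16.1667 [415.2585103  271.60805874 199.40145474]
wrist blk [] P [(array([400.7, 347. ]), array([90. , 60.3]), 9.9, 3412, 15.0)] fence [(array([574.7,  52.2]), array([58.3, 10.6]), 1.0, 638, 36.6)]
top blk [(array([621.9, -71.3]), array([96.3, 40.5]), 2.4, 367, 52.2), (array([ 622. , -142.9]), array([96.1, 39.5]), 0.7, 382, 51.9)] P [] fence [(array([614.5,  97.9]), array([139.9,  92. ]), 3.2, 166, 38.0), (array([628.3,  43.2]), array([30. ,  3.3]), 1.2, 17, 35.5)]
scene blk [(array([ 619.3, -145. ]), array([101.2,  48.1]), 1.9, 282, 51.9), (array([620.6, -71.1]), array([97.6, 45.1]), 1.9, 303, 52.6)] P [(array([399.9, 347.7]), array([94.7, 61.1]), 10.8, 479, 16.6)] fence [(array([637.5,  65.2]), array([165.5,  89.4]), 35.0, 225, 37.5)]
```

>>> servo_tool(linear=[[-14, 40, 0], [-14, 75.5, -20], [-14, 75.5, -60], [-14, 75.5, -100], [-14, 75.5, -140], [-14, 75.5, -175], [-14, 75.5, -192], [-14, 75.5, -192], [-14, 75.5, -192], [-14, 75.5, -192], [-14, 75.5, -192], [-14, 75.5, -192]], yaw=[0.06, 0.129, 0.129, 0.129, 0.129, 0.129, 0.129, 0.129, 0.129, 0.129, 0.129, 0.129], jaw=[80, 80, 80, 80, 80, 80, 80, 80, 50, 50, 50, 50], grip_force=30)

```text
t: 17.32
tool_pos: [403.2, 347.8, 9.7]
eef_rot: [[0.985, 0.171, 0.003], [0.171, -0.985, 0.002], [0.004, -0.001, -1.0]]
wrist_force: [-0.1, -0.8, 1.2]
grip_width: 0.699
grasp_force: 0.9
```

>>> servo_tool(linear=[[0, 0, 0], [0, 0, 0]], yaw=[0, 0], jaw=[50, 50])

```text
t: 17.48
tool_pos: [403.2, 347.8, 9.6]
eef_rot: [[0.985, 0.171, 0.003], [0.171, -0.985, 0.001], [0.004, -0.001, -1.0]]
wrist_force: [0.9, -2.3, 7.5]
grip_width: 0.684
grasp_force: 30.0
```

>>> servo_tool(linear=[[0, 0, 25], [0, 0, 65], [0, -25, 90], [0, -65, 90], [0, -105, 90], [25, -138, 90], [55, -165, 90], [85, -190, 90], [115, -215, 90], [145, -233, 90], [180, -233, 90], [218, -233, 90]], yaw=[0, 0, 0, 0, 0, -0.05, -0.129, -0.129, -0.129, -0.129, -0.129, -0.129], jaw=[50, 50, 50, 50, 50, 50, 50, 50, 50, 50, 50, 50])

```text
t: 18.48
tool_pos: [620.6, 112.6, 97.7]
eef_rot: [[0.999, 0.041, -0.0], [0.041, -0.999, 0.0], [-0.0, -0.0, -1.0]]
wrist_force: [1.0, 0.5, -1.5]
grip_width: 0.683
grasp_force: 30.0
```

>>> servo_tool(linear=[[0, 0, -10], [0, 0, -20], [0, 0, -30], [0, 0, -30]], yaw=[0, 0, 0, 0], jaw=[50, 50, 50, 50])

```text
t: 18.82
tool_pos: [615.8, 114.3, 63.9]
eef_rot: [[0.999, 0.043, -0.007], [0.043, -0.999, -0.0], [-0.007, 0.0, -1.0]]
wrist_force: [-0.5, -0.4, -2.0]
grip_width: 0.685
grasp_force: 30.0
```

```bash
python3 - <<'E'
from h import *
o=observe();print(o['t'],o['tool_pos'],o['grip_width'])
for n in("top","scene"):
    im,d=capture(n); save(n+"_pl",im)
    z=o['tool_pos'][2]+6.5
    print(rects(n,d,z-6,z+5,(540,720,60,180),20),"bl",rects(n,d,45,60,(545,720,-250,0),60))
    if n=="scene": cv2.imwrite("pics/v2.png",cv2.resize(im[130:290,150:350,::-1],(750,600)))
E
```

```text
18.8167 [615.7711255  114.33654285  63.91110412] 0.6854175818077679
[(array([582.4, 125.2]), array([38.8, 29.3]), -87.1, 120, 70.6)] bl [(array([621.3, -72. ]), array([94.8, 39.1]), 0.6, 366, 52.5), (array([ 621.9, -142.9]), array([95.5, 39.7]), -0.0, 377, 51.9)]
[(array([638.4, 115.2]), array([77. , 42.6]), 87.3, 210, 71.4)] bl [(array([ 620.7, -143.9]), array([97.4, 47.2]), 1.8, 275, 52.3), (array([620.6, -71.5]), array([95.7, 43.7]), 3.6, 202, 51.9)]
```

View pics/v2.png

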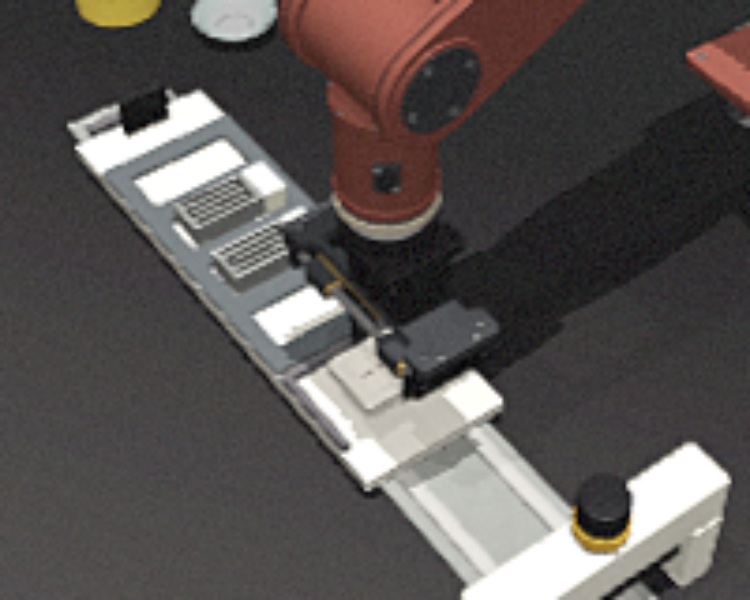

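>>> servo_tool(linear=[[0, 0, -10], [0, 0, -18], [0, 0, -22], [0, 0, -24], [0, 0, -25.5], [0, 0, -25.5], [0, 0, -25.5]], yaw=[0, 0, 0, 0, 0, 0, 0], jaw=[50, 50, 50, 50, 50, 50, 50])

```text
t: 19.5
tool_pos: [619.7, 114.1, 42.1]
eef_rot: [[0.999, 0.043, 0.0], [0.043, -0.999, 0.0], [0.0, 0.0, -1.0]]
wrist_force: [0.2, -0.8, -1.6]
grip_width: 0.682
grasp_force: 30.0
```

>>> servo_tool(linear=[[0, 0, -2], [0, 0, -3.5], [0, 0, -3.5]], yaw=[0, 0, 0], jaw=[50, 50, 50])

```text
t: 19.75
tool_pos: [619.3, 114.1, 38.2]
eef_rot: [[0.999, 0.043, -0.0], [0.043, -0.999, -0.0], [-0.0, 0.0, -1.0]]
wrist_force: [0.1, 0.1, -1.3]
grip_width: 0.683
grasp_force: 30.0
```

>>> servo_tool(linear=[[0, 0, 0], [0, 0, 0], [0, 0, 0], [0, 0, 30], [0, 0, 65], [-25, -10, 100], [-55, -20, 125], [-90, -20, 145], [-120, -20, 160], [-130, -20, 160], [-130, -20, 160]], yaw=[0, 0, 0, 0, 0, 0, 0, 0, 0, 0, 0], jaw=[74, 74, 74, 74, 74, 74, 40, 0, 0, 0, 0])

```text
t: 20.67
tool_pos: [488.7, 94.3, 200.1]
eef_rot: [[0.999, 0.043, 0.003], [0.043, -0.999, 0.0], [0.003, -0.0, -1.0]]
wrist_force: [-0.2, 0.2, 0.1]
grip_width: 0.557
grasp_force: 0.0
```

```bash
cat > pm.py <<'E'
from h import *
o=observe();print(o['t'],o['tool_pos'])
R=np.array([[np.cos(.0436),-np.sin(.0436)],[np.sin(.0436),np.cos(.0436)]])
for n in("top","wrist"):
    im,d=capture(n); save("%s_pm%.1f"%(n,o["t"]),im)
    off=-1.2 if n=="wrist" else 0
    print(n,"plate",rects(n,d,40.5+off,50,(540,720,45,240),60),"bl",rects(n,d,46,60,(545,720,-250,20),60))
    P=cloud(n,d);q=((P[...,:2]-[620,-67])@R)
    m=(d>0)&(P[...,2]>35.5+off)&(P[...,2]<39.8+off)&(abs(q[...,0])<75)&(q[...,1]>100)&(q[...,1]<250)
    for nm,mm in(("side",m&(q[...,1]<135)&(q[...,0]<40)),("far",m&(q[...,0]>55)&(q[...,1]>140))):
        s=q[mm]
        if len(s): print(nm,len(s),np.round(np.percentile(s,[2,10,50,90,98],axis=0).T,1).tolist())
    p=q[(P[...,2]>40.5+off)&(P[...,2]<50)&(d>0)&(abs(q[...,0])<75)&(q[...,1]>118)&(q[...,1]<250)]
    if len(p): print("plate in carr",np.round(np.percentile(p,[1,99],axis=0).T,1).tolist())
E
python3 pm.py
```

```text
20.6667 [488.68457385  94.33109959 200.09143962]
top plate [(array([642.4, 116.5]), array([59.2, 37. ]), -89.0, 199, 44.1)] bl [(array([621.3, -71.9]), array([95.9, 39.1]), 0.8, 357, 51.9), (array([ 622.1, -142.9]), array([95.4, 39.9]), 0.7, 371, 51.9)]
side 58 [[-51.6, -41.7, -7.1, 31.3, 37.4], [101.6, 103.9, 119.0, 124.1, 124.6]]
far 30 [[63.8, 65.2, 66.7, 69.9, 70.6], [144.8, 149.1, 182.3, 205.9, 210.0]]
plate in carr [[-29.0, 71.0], [119.9, 212.0]]
wrist plate [(array([616.7, 115.1]), array([90.1, 60. ]), 2.4, 5780, 42.3)] bl [(array([621.4, -72.5]), array([95.4, 42.4]), 2.5, 4460, 50.2), (array([ 621.6, -143.8]), array([95.7, 43.4]), 2.4, 3456, 50.1)]
side 863 [[-65.7, -56.1, -10.5, 30.4, 38.1], [117.9, 118.7, 122.0, 125.3, 125.9]]
plate in carr [[-39.4, 48.8], [152.7, 211.3]]
```

>>> servo_tool(linear=[[33, 22, -20], [66, 44, -50], [99, 66, -80], [125.5, 79, -110], [125.5, 79, -120], [125.5, 79, -120], [125.5, 79, -140], [125.5, 79, -155], [125.5, 79, -164], [125.5, 79, -166], [125.5, 79, -166], [125.5, 79, -166]], yaw=[0, 0, 0, 0, 0, 0, 0, 0, 0, 0, 0, 0], jaw=[0, 0, 0, 0, 0, 0, 0, 0, 0, 0, 0, 0])

```text
t: 21.77
tool_pos: [615.7, 173.0, 33.4]
eef_rot: [[0.999, 0.043, 0.001], [0.043, -0.999, 0.0], [0.001, -0.0, -1.0]]
wrist_force: [0.4, -0.4, 0.0]
grip_width: 0.005
grasp_force: 0.0
```

>>> servo_tool(linear=[[0.3, -6, 0], [0.5, -12, 0], [0.8, -18, 0], [1, -23, 0], [1.2, -27, 0], [1.3, -30, 0], [1.4, -32, 0], [1.5, -34, 0], [1.5, -34, 0]], yaw=[0, 0, 0, 0, 0, 0, 0, 0, 0], jaw=[0, 0, 0, 0, 0, 0, 0, 0, 0])

```text
t: 22.52
tool_pos: [616.5, 138.7, 32.5]
eef_rot: [[0.999, 0.043, 0.0], [0.043, -0.999, -0.0], [-0.0, 0.0, -1.0]]
wrist_force: [0.3, -0.6, 0.3]
grip_width: 0.0
grasp_force: 0.0
```

>>> servo_tool(linear=[[0, -1, 0], [0, -2, 0], [0, -3, 0], [0, -4, 0], [0, -4, 0]], yaw=[0, 0, 0, 0, 0], jaw=[0, 0, 0, 0, 0])

```text
t: 22.93
tool_pos: [616.4, 135.0, 32.4]
eef_rot: [[0.999, 0.043, -0.0], [0.043, -0.999, -0.0], [-0.0, 0.0, -1.0]]
wrist_force: [-0.0, 1.2, 0.6]
grip_width: 0.004
grasp_force: 0.5
```

>>> servo_tool(linear=[[0, -1, 0], [0, -2, 0], [0, -3, 0], [0, -4, 0], [0, -4, 0]], yaw=[0, 0, 0, 0, 0], jaw=[0, 0, 0, 0, 0])

```text
t: 23.35
tool_pos: [616.4, 130.8, 32.3]
eef_rot: [[0.999, 0.043, -0.0], [0.043, -0.999, -0.0], [-0.0, 0.0, -1.0]]
wrist_force: [-0.3, 1.3, 1.2]
grip_width: 0.007
grasp_force: 0.2
```

>>> servo_tool(linear=[[0, -1, 0], [0, -2, 0], [0, -3, 0], [0, -3, 0]], yaw=[0, 0, 0, 0], jaw=[0, 0, 0, 0])

```text
t: 23.68
tool_pos: [616.4, 127.8, 32.4]
eef_rot: [[0.999, 0.043, -0.0], [0.043, -0.999, -0.0], [-0.0, 0.0, -1.0]]
wrist_force: [-0.7, 0.3, 0.1]
grip_width: 0.011
grasp_force: 0.0
```

```bash
python3 - <<'E'
from h import *
a,_=capture("wrist"); im,d=capture("scene")
c=np.zeros((384,800,3),'u1'); c[:,:512]=a; c[:288,512:]=cv2.resize(im[190:290,190:290],(288,288))
save("v3",c)
E
```

```text
(no output)
```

View pics/v3.png

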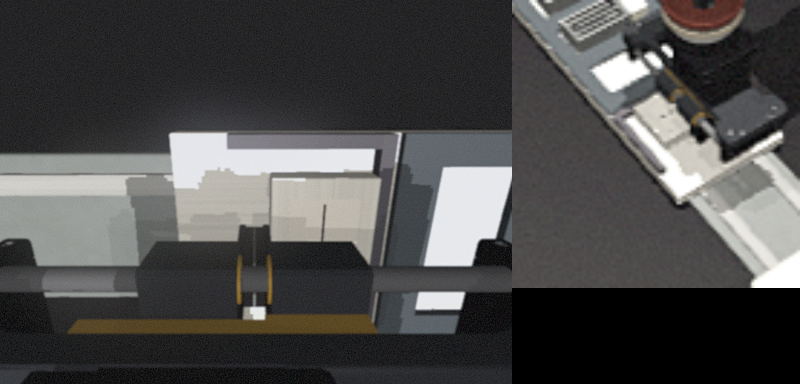

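The plate (columns 271–380) is pushed almost against the side fence at about column 385. I'll keep pushing until the force rises.

>>> servo_tool(linear=[[0, -1, 0], [0, -2, 0], [0, -3, 0], [0, -3, 0], [0, -3, 0]], yaw=[0, 0, 0, 0, 0], jaw=[0, 0, 0, 0, 0])

```text
t: 24.2
tool_pos: [616.5, 125.5, 32.5]
eef_rot: [[0.999, 0.043, 0.0], [0.043, -0.999, 0.001], [0.0, -0.001, -1.0]]
wrist_force: [-0.7, 3.8, -0.1]
grip_width: 0.006
grasp_force: 2.0
```

>>> servo_tool(linear=[[0, -1, 0], [0, -2, 0], [0, -2, 0], [0, -2, 0]], yaw=[0, 0, 0, 0], jaw=[0, 0, 0, 0])

```text
t: 24.53
tool_pos: [616.5, 125.3, 32.7]
eef_rot: [[0.999, 0.043, 0.0], [0.043, -0.999, 0.003], [0.0, -0.003, -1.0]]
wrist_force: [-0.2, 10.4, -0.1]
grip_width: 0.005
grasp_force: 5.2
```

>>> servo_tool(linear=[[0, 8, 0], [0, 14, 0], [0, 14, 30], [-15, 5, 60], [-35, -10, 60], [-65, -30, 60], [-65, -36, 60], [-65, -36, 60], [-65, -36, 35], [-65, -36, 12], [-65, -36, 1], [-65, -36, 1]], yaw=[0, 0, 0, 0, 0, 0, 0, 0, 0, 0, 0, 0], jaw=[0, 0, 0, 0, 0, 0, 0, 0, 0, 0, 0, 0])

```text
t: 25.53
tool_pos: [549.7, 87.3, 30.5]
eef_rot: [[0.999, 0.043, -0.005], [0.043, -0.999, -0.0], [-0.005, 0.0, -1.0]]
wrist_force: [0.3, 0.3, -1.1]
grip_width: 0.007
grasp_force: 0.0
```

>>> servo_tool(linear=[[4, 0.2, 0], [8, 0.4, 0], [12, 0.5, 0], [16, 0.7, 0], [19, 0.8, 0], [21, 0.9, 0], [22, 1, 0], [22, 1, 0]], yaw=[0, 0, 0, 0, 0, 0, 0, 0], jaw=[0, 0, 0, 0, 0, 0, 0, 0])

```text
t: 26.2
tool_pos: [574.1, 88.1, 33.7]
eef_rot: [[0.999, 0.043, 0.001], [0.043, -0.999, -0.0], [0.001, 0.0, -1.0]]
wrist_force: [-0.2, -0.1, 0.6]
grip_width: 0.004
grasp_force: 0.0
```

>>> servo_tool(linear=[[1, 0, 0], [2, 0, 0], [3, 0, 0], [4, 0, 0], [4, 0, 0]], yaw=[0, 0, 0, 0, 0], jaw=[0, 0, 0, 0, 0])

```text
t: 26.62
tool_pos: [575.2, 88.1, 33.3]
eef_rot: [[0.999, 0.043, -0.005], [0.043, -0.999, -0.0], [-0.005, -0.0, -1.0]]
wrist_force: [-10.9, -0.6, 7.9]
grip_width: 0.006
grasp_force: 5.0
```

>>> servo_tool(linear=[[1, 0, 0], [2, 0, 0], [3, 0, 0], [3, 0, 0]], yaw=[0, 0, 0, 0], jaw=[0, 0, 0, 0])

```text
t: 26.95
tool_pos: [575.4, 88.1, 33.0]
eef_rot: [[0.999, 0.043, -0.012], [0.043, -0.999, -0.001], [-0.012, -0.0, -1.0]]
wrist_force: [-21.0, -0.9, 17.9]
grip_width: 0.006
grasp_force: 10.3
```

>>> servo_tool(linear=[[-6, 0, 0], [-14, 0, 0], [-20, 0, 30], [-40, 0, 70], [-65, 0, 110], [-88, 0, 150], [-90, 0, 167], [-90, 0, 167], [-90, 0, 167]], yaw=[0, 0, 0, 0, 0, 0, 0, 0, 0], jaw=[0, 0, 0, 0, 0, 0, 0, 0, 0])

```text
t: 27.7
tool_pos: [492.0, 88.2, 203.1]
eef_rot: [[0.999, 0.043, 0.007], [0.043, -0.999, 0.0], [0.007, 0.0, -1.0]]
wrist_force: [-0.1, -0.3, -0.4]
grip_width: 0.007
grasp_force: 0.0
```

```bash
python3 pm.py; python3 - <<'E'
import glob,cv2
f=sorted(glob.glob("pics/wrist_pm*"))[-1];a=cv2.imread(f);cv2.imwrite("pics/v4.png",cv2.resize(a[:230],None,fx=1.56,fy=1.56,interpolation=cv2.INTER_CUBIC))
E
```

```text
27.7 [492.03724799  88.22264356 203.14679168]
top plate [(array([652.8,  90.8]), array([59. , 50.3]), -88.9, 230, 44.2)] bl [(array([621.6, -72.8]), array([95.5, 40.3]), 2.5, 362, 52.3), (array([ 622.2, -144.7]), array([95.8, 39.9]), 2.4, 371, 51.7)]
side 30 [[-49.7, -32.2, 20.9, 37.4, 37.8], [101.1, 101.8, 107.5, 124.0, 128.1]]
far 29 [[62.5, 63.7, 67.1, 70.1, 72.0], [142.9, 148.7, 175.8, 202.7, 208.4]]
plate in carr [[17.7, 67.3], [122.7, 185.3]]
wrist plate [(array([626.9,  88. ]), array([82.5, 60. ]), 2.5, 5366, 41.3)] bl [(array([620.2, -73.9]), array([95.3, 41.9]), 2.4, 4337, 49.3), (array([ 620.4, -145.9]), array([95.8, 42.5]), 2.1, 3863, 49.2)]
side 718 [[-67.1, -57.4, -14.3, 30.0, 37.8], [116.7, 117.2, 120.4, 123.4, 124.1]]
plate in carr [[-27.4, 54.2], [125.2, 183.8]]
```

View pics/v4.png

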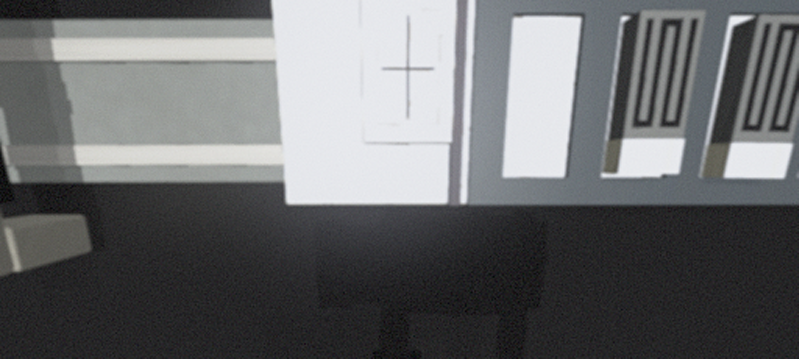

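>>> servo_tool(linear=[[35, 25, -20], [70, 50, -50], [105, 52, -80], [138, 52, -105], [138, 52, -115], [138, 52, -115], [138, 52, -140], [138, 52, -160], [138, 52, -167], [138, 52, -168], [138, 48, -168], [138, 45, -168]], yaw=[0, 0, 0, 0, 0, 0, 0, 0, 0, 0, 0, 0], jaw=[0, 0, 0, 0, 0, 0, 0, 0, 0, 0, 0, 0])

```text
t: 28.8
tool_pos: [629.1, 132.9, 33.8]
eef_rot: [[0.999, 0.043, 0.002], [0.043, -0.999, 0.0], [0.002, 0.0, -1.0]]
wrist_force: [0.4, -0.0, -0.2]
grip_width: 0.006
grasp_force: 0.0
```

>>> servo_tool(linear=[[0, -2, 0], [0, -4, 0], [0, -6, 0], [0, -8, 0], [0, -9, 0], [0, -10, 0], [0, -10, 0]], yaw=[0, 0, 0, 0, 0, 0, 0], jaw=[0, 0, 0, 0, 0, 0, 0])

```text
t: 29.38
tool_pos: [629.0, 125.9, 33.4]
eef_rot: [[0.999, 0.043, 0.002], [0.043, -0.999, 0.004], [0.002, -0.004, -1.0]]
wrist_force: [-0.6, 9.8, 1.6]
grip_width: 0.004
grasp_force: 4.8
```

>>> servo_tool(linear=[[0, 8, 0], [0, 14, 0], [0, 14, 35], [0, 14, 75], [0, -20, 100], [0, -60, 100], [0, -100, 100], [0, -140, 100], [1, -180, 100], [1, -220, 100], [2, -260, 100], [2, -300, 100]], yaw=[0, 0, 0, 0, 0, 0, 0, 0, 0, 0, 0, 0], jaw=[0, 0, 0, 0, 0, 0, 20, 30, 40, 40, 40, 40])

```text
t: 30.38
tool_pos: [630.2, -178.8, 132.6]
eef_rot: [[0.999, 0.043, -0.0], [0.043, -0.999, -0.0], [-0.0, 0.0, -1.0]]
wrist_force: [-0.0, -0.4, -0.3]
grip_width: 0.374
grasp_force: 0.0
```

>>> servo_tool(linear=[[1, -40, 0], [2, -80, 0], [2, -121, 0], [2, -121, 0]], yaw=[0, 0, 0, 0], jaw=[45, 45, 45, 45])

```text
t: 30.72
tool_pos: [631.3, -306.1, 132.5]
eef_rot: [[0.999, 0.037, 0.0], [0.037, -0.999, -0.004], [0.0, 0.004, -1.0]]
wrist_force: [-0.6, 0.9, 0.3]
grip_width: 0.509
grasp_force: 0.0
```

```bash
python3 pm.py; python3 -c "
from h import *
d=capture('scene')[1];print(rects('scene',d,8,24,(330,520,-200,440)),rects('scene',d,60,76,(560,700,-340,-250),20))"; python3 - <<'E'
import glob,cv2
a=cv2.imread(sorted(glob.glob("pics/top_pm*"))[-1]);cv2.imwrite("pics/v5.png",cv2.resize(a[140:240,190:370],None,fx=4.4,fy=4.4,interpolation=cv2.INTER_CUBIC))
E
```

```text
30.7167 [ 631.28223835 -306.08412035  132.54284639]
top plate [(array([634.6,  87.1]), array([94.3, 65.2]), 1.6, 477, 44.4)] bl [(array([621.8, -72.7]), array([94.9, 40.2]), 2.5, 360, 51.7), (array([ 622.2, -144.6]), array([96.3, 40.5]), 2.3, 373, 51.9)]
side 79 [[-67.7, -61.2, -15.1, 24.6, 32.5], [100.2, 105.3, 119.5, 124.6, 125.2]]
far 33 [[55.3, 63.6, 67.1, 70.7, 72.0], [144.8, 147.0, 169.3, 204.5, 208.6]]
plate in carr [[-25.9, 64.4], [122.0, 185.1]]
wrist plate [] bl [(array([621.3, -77. ]), array([96.4, 31. ]), 2.9, 2230, 51.0), (array([ 621.9, -143.4]), array([96.2, 41.7]), 2.0, 4528, 51.1)]
[] [(array([ 630. , -297.3]), array([50.4, 15.3]), 2.0, 62, 70.1)]
```

View pics/v5.png

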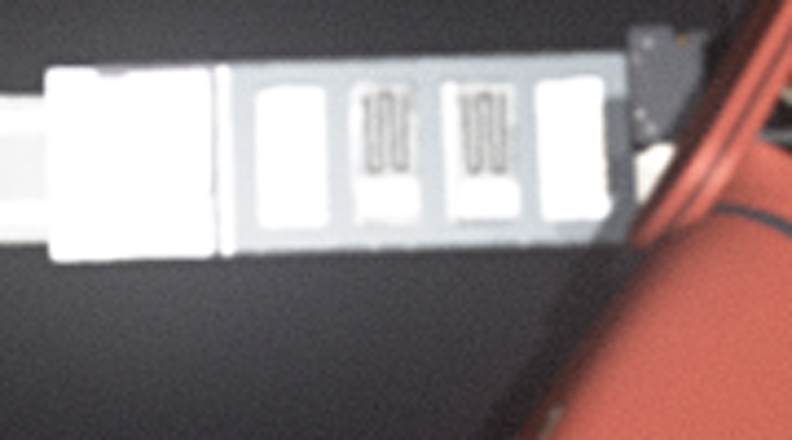

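>>> servo_tool(linear=[[0, 0, 0], [0, 0, 0], [0, 0, -35], [0, 0, -65], [0, 0, -87], [0, 0, -87], [0, 0, -87]], yaw=[0, 0, 0, 0, 0, 0, 0], jaw=[45, 45, 45, 45, 45, 45, 45])

```text
t: 31.45
tool_pos: [631.7, -295.8, 44.1]
eef_rot: [[0.999, 0.044, -0.003], [0.044, -0.999, 0.002], [-0.003, -0.002, -1.0]]
wrist_force: [-0.3, -0.7, 0.5]
grip_width: 0.516
grasp_force: 0.0
```

>>> servo_tool(linear=[[0, 0, 0], [0, 0, 0], [0, 0, 0], [0, 0, 0], [0, 0, 0], [0, 0, 0], [0, 0, 0], [0, 0, 0]], yaw=[0, 0, 0, 0, 0, 0, 0, 0], jaw=[5, 5, 5, 5, 5, 5, 5, 5], grip_force=30)

```text
t: 32.12
tool_pos: [632.9, -298.6, 46.3]
eef_rot: [[0.999, 0.043, 0.001], [0.043, -0.999, -0.001], [0.001, 0.001, -1.0]]
wrist_force: [0.1, -1.7, 4.0]
grip_width: 0.134
grasp_force: 30.0
```

>>> servo_tool(linear=[[0, 1, 0], [-0.1, 3, 0], [-0.3, 6, 0], [-0.4, 10, 0], [-0.7, 15, 0], [-0.9, 20, 0], [-1.1, 25, 0], [-1.3, 30, 0], [-1.5, 35, 0], [-1.7, 39, 0], [-1.8, 42, 0], [-1.9, 44, 0]], yaw=[0, 0, 0, 0, 0, 0, 0, 0, 0, 0, 0, 0], jaw=[5, 5, 5, 5, 5, 5, 5, 5, 5, 5, 5, 5])

```text
t: 33.12
tool_pos: [630.9, -253.5, 46.3]
eef_rot: [[0.999, 0.043, 0.001], [0.043, -0.999, -0.001], [0.001, 0.001, -1.0]]
wrist_force: [-2.0, -3.7, 5.9]
grip_width: 0.135
grasp_force: 30.0
```

>>> servo_tool(linear=[[-0.1, 3, 0], [-0.3, 7, 0], [-0.5, 12, 0], [-0.8, 18, 0], [-1.1, 25, 0], [-1.4, 32, 0], [-1.7, 39, 0], [-2, 46, 0], [-2.3, 53, 0], [-2.6, 59, 0], [-2.8, 64, 0], [-2.9, 67, 0]], yaw=[0, 0, 0, 0, 0, 0, 0, 0, 0, 0, 0, 0], jaw=[5, 5, 5, 5, 5, 5, 5, 5, 5, 5, 5, 5])

```text
t: 34.12
tool_pos: [627.9, -186.3, 46.3]
eef_rot: [[0.999, 0.043, 0.0], [0.043, -0.999, -0.001], [0.0, 0.001, -1.0]]
wrist_force: [-0.7, -4.0, 6.0]
grip_width: 0.141
grasp_force: 30.0
```

>>> servo_tool(linear=[[-0.1, 3, 0], [-0.3, 7, 0], [-0.5, 12, 0], [-0.8, 18, 0], [-1.1, 25, 0], [-1.4, 32, 0], [-1.7, 39, 0], [-2, 46, 0], [-2.3, 53, 0], [-2.6, 59, 0], [-2.8, 64, 0], [-2.9, 67, 0]], yaw=[0, 0, 0, 0, 0, 0, 0, 0, 0, 0, 0, 0], jaw=[5, 5, 5, 5, 5, 5, 5, 5, 5, 5, 5, 5])

```text
t: 35.12
tool_pos: [624.9, -119.2, 46.3]
eef_rot: [[0.999, 0.043, 0.0], [0.043, -0.999, -0.0], [0.0, 0.0, -1.0]]
wrist_force: [-2.2, -4.2, 8.0]
grip_width: 0.135
grasp_force: 30.0
```

Remaining travel is about 40 mm, so I'll take it gently.

>>> servo_tool(linear=[[-0.1, 3, 0], [-0.3, 6, 0], [-0.4, 10, 0], [-0.6, 14, 0], [-0.8, 18, 0], [-1, 22, 0], [-1.1, 25, 0], [-1.2, 28, 0], [-1.3, 30, 0], [-1.4, 32, 0], [-1.5, 34, 0], [-1.5, 35, 0]], yaw=[0, 0, 0, 0, 0, 0, 0, 0, 0, 0, 0, 0], jaw=[5, 5, 5, 5, 5, 5, 5, 5, 5, 5, 5, 5])

```text
t: 36.12
tool_pos: [623.4, -84.5, 46.3]
eef_rot: [[0.999, 0.043, 0.0], [0.043, -0.999, -0.0], [0.0, 0.0, -1.0]]
wrist_force: [-2.3, -3.7, 7.0]
grip_width: 0.133
grasp_force: 30.0
```

>>> servo_tool(linear=[[0, 1, 0], [-0.1, 2, 0], [-0.1, 3, 0], [-0.2, 4, 0], [-0.2, 5, 0], [-0.3, 6, 0], [-0.3, 7, 0], [-0.3, 8, 0], [-0.3, 8, 0]], yaw=[0, 0, 0, 0, 0, 0, 0, 0, 0], jaw=[5, 5, 5, 5, 5, 5, 5, 5, 5])

```text
t: 36.87
tool_pos: [623.2, -79.6, 46.3]
eef_rot: [[0.999, 0.043, 0.001], [0.043, -0.999, -0.005], [0.001, 0.005, -1.0]]
wrist_force: [-2.1, -14.4, 4.9]
grip_width: 0.134
grasp_force: 30.0
```

>>> servo_tool(linear=[[0, 1, 0], [0, 2, 0], [0, 3, 0], [0, 3, 0], [0, 3, 0]], yaw=[0, 0, 0, 0, 0], jaw=[5, 5, 5, 5, 5])

```text
t: 37.28
tool_pos: [623.2, -79.6, 46.3]
eef_rot: [[0.999, 0.042, 0.001], [0.042, -0.999, -0.009], [0.001, 0.009, -1.0]]
wrist_force: [-1.3, -23.9, 3.5]
grip_width: 0.136
grasp_force: 30.1
```

>>> servo_tool(linear=[[0, -2, 0], [0, -4, 0], [0, -4, 0], [0, -4, 0], [0, -4, 0], [0, -4, 0], [0, -4, 40], [0, -4, 80], [-20, -30, 110], [-40, -70, 130], [-60, -110, 150], [-80, -150, 150]], yaw=[0, 0, 0, 0, 0, 0, 0, 0, 0, 0, 0, 0], jaw=[5, 5, 45, 45, 45, 45, 45, 45, 45, 45, 45, 45])

```text
t: 38.28
tool_pos: [552.4, -207.0, 196.6]
eef_rot: [[0.999, 0.045, 0.004], [0.045, -0.999, -0.001], [0.004, 0.002, -1.0]]
wrist_force: [0.8, -1.2, 0.3]
grip_width: 0.514
grasp_force: 0.0
```

>>> servo_tool(linear=[[-20, -40, 0], [-40, -80, 0], [-60, -110, 0], [-60, -110, 0]], yaw=[0, 0, 0, 0], jaw=[45, 45, 45, 45])

```text
t: 38.62
tool_pos: [487.8, -321.9, 192.8]
eef_rot: [[0.999, 0.038, -0.002], [0.038, -0.999, -0.002], [-0.002, 0.002, -1.0]]
wrist_force: [-0.3, 1.1, 0.0]
grip_width: 0.515
grasp_force: 0.0
```

```bash
python3 - <<'E'
from h import *
R=np.array([[np.cos(.0436),-np.sin(.0436)],[np.sin(.0436),np.cos(.0436)]])
for n in("top","scene"):
    im,d=capture(n); save(n+"_end",im)
    print(n,"bl",rects(n,d,46,60,(545,720,0,260),60),"plate",rects(n,d,40.5,50,(540,720,265,450),40),"h",rects(n,d,60,76,(540,700,-150,0),20))
    print("bench",rects(n,d,8,30,(330,500,-300,440)))
cv2.imwrite("pics/v6.png",cv2.resize(im[120:330,150:420,::-1],None,fx=2.8,fy=2.8,interpolation=cv2.INTER_CUBIC))
E
```

```text
top bl [(array([611.5, 147.2]), array([95.1, 39.9]), 1.7, 371, 52.0), (array([612.1,  74.7]), array([95.7, 36.1]), 1.4, 357, 51.7)] plate [(array([622.6, 304. ]), array([97.7, 68.2]), 2.9, 503, 44.5)] h [(array([622.7, -77.7]), array([50.7, 12. ]), 4.7, 64, 71.8)]
bench []
scene bl [(array([611.2,  74.2]), array([98.6, 44.5]), 3.1, 332, 52.2), (array([610.4, 145.8]), array([98.3, 45.8]), 1.5, 361, 52.3)] plate [(array([623.7, 290.7]), array([93.6, 37.8]), 2.5, 289, 44.7)] h [(array([622.6, -78. ]), array([51. , 16.7]), 3.7, 71, 70.0)]
bench []
```

View pics/v6.png

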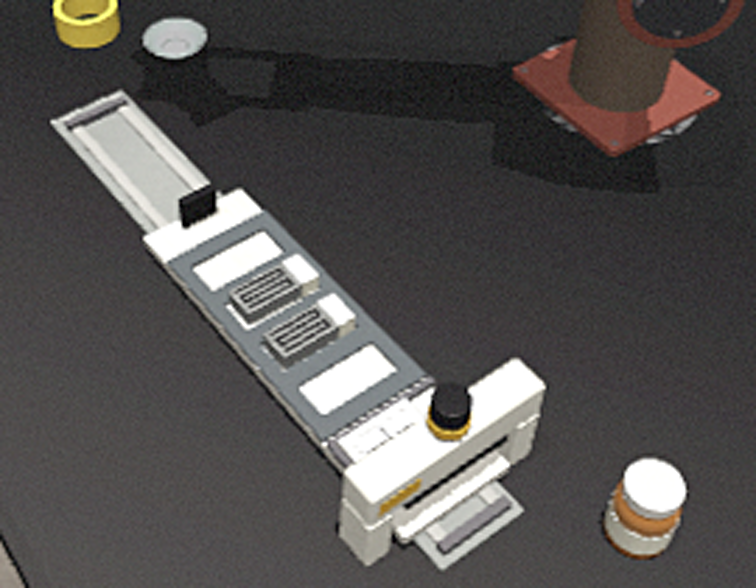

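>>> servo_tool(linear=[[0, 40, 20], [0, 80, 40], [0, 120, 60], [0, 160, 60], [0, 200, 60], [0, 240, 60], [0, 280, 60], [0, 320, 60], [0, 360, 60], [0, 400, 60], [10, 440, 60], [20, 470, 60]], yaw=[0, 0, 0, 0, 0, 0, 0, 0, 0, 0, 0, 0], jaw=[45, 45, 45, 45, 45, 45, 45, 45, 45, 45, 45, 45])

```text
t: 39.72
tool_pos: [510.1, 158.5, 253.2]
eef_rot: [[0.999, 0.047, -0.0], [0.047, -0.999, 0.002], [-0.0, -0.002, -1.0]]
wrist_force: [0.3, -1.1, 0.4]
grip_width: 0.515
grasp_force: 0.0
```

>>> servo_tool(linear=[[20, 30, 0], [25, 50, 0], [25, 50, 0], [25, 50, 0]], yaw=[0, 0, 0, 0], jaw=[45, 45, 45, 45])

```text
t: 40.05
tool_pos: [535.3, 205.8, 252.4]
eef_rot: [[0.999, 0.047, -0.002], [0.047, -0.999, -0.0], [-0.002, -0.0, -1.0]]
wrist_force: [-0.1, -0.4, 0.1]
grip_width: 0.519
grasp_force: 0.0
```

```bash
python3 - <<'E'
from h import *
im,d=capture("wrist"); print(observe()["tool_pos"])
print(rects("wrist",d,39,49,(540,720,262,450),60))
cv2.imwrite("pics/v7.png",cv2.resize(im[:250,:,::-1],None,fx=1.56,fy=1.56,interpolation=cv2.INTER_CUBIC))
E
```

```text
[535.3719912  204.5542431  252.55061015]
[(array([694.9, 348.9]), array([32.1, 12.8]), -22.5, 112, 43.9), (array([621.8, 306.1]), array([88.5, 61.4]), 2.5, 3790, 43.2)]
```

View pics/v7.png

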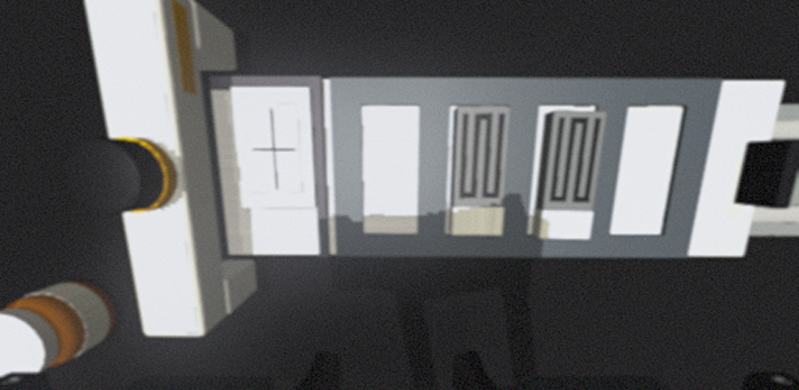

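The plate sits square against both fences (columns 232–313). Both blocks lie flat with their labels to the front, and the carriage is home. I'll hand it in.

```bash
python3 -c "from rig import *; print(close_job())"
```

```text
the job is handed in; nothing more can be done
None
```

The job is handed in, with no verdict returned: both blocks on the bench lie flat in recesses 2 and 3, labels to the front. The plate is flush in the fence corner, the carriage is home at its scanning stop, and the tape, jar and dish were never touched.

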